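# Fetch the contact-lens case from behind the bottles

### The job

I need my contact-lens case, which lies in the steel tray behind the row of three bottles: first move all three bottles out of the way and stand them on the dark silicone mat, then lay the lens case, caps up, in the middle of the cork mat. After that put every bottle back upright in the tray just where it stood before, to within a centimetre or so. Don't let a bottle fall over, and leave the tweezers, the mug and the flip-lid box where they are.

Things in the scene. Friction and masses are not known exactly. Their poses are not given: they have to be found in the camera images.
- tray: Rectangular pressed-steel tray with a low rolled lip, fixed to the cart top. 170 mm along its x (front to back), 300 mm along its y, lip 20 mm high, side walls 3 mm, floor 3 mm thick. Origin under its centre at the cart top, z up. The bottles stand in a row along its y axis, 30 mm in front (-x) of its middle; the lens case lies about 14 mm behind (+x) its middle.
- drops_blue_center (a point): Loose eyedrop bottle, white with a blue band and a tapered blue cap, 22 g, about 76 mm tall. Round body of 30 mm diameter up to 44 mm high, the cap above it 19 mm in diameter at its foot (51 mm up) and narrowing. The point is on its upright axis, 38 mm above its underside; z points up through the cap.
- drops_orange_center (a point): Loose eyedrop bottle just like the blue one, but with an orange band and an orange cap. The point is on its upright axis, 38 mm above its underside; z points up.
- solution_center (a point): Loose bottle of lens solution, pale green with a white label, a dark green stripe and a white cap, about 115 g, 96 mm tall. Round body of 40 mm diameter up to 68 mm high, cap 27 mm in diameter. The point is on its upright axis, 48 mm above its underside; z points up.
- lens_case_center (a point): Loose flat contact-lens case, 22 g: white base 30 mm (its x) by 62 mm (its y) by 8 mm, on it two round screw caps side by side along y, each 29 mm in diameter and 8 mm high, a green one at -y and a white one at +y; 16 mm high in all. The point is at its centre, 8 mm above its underside; z points up through the caps. Its long axis lies roughly along the tray's y.
- silicone_mat: Dark grey, almost black silicone mat, fixed to the cart top, 240 mm (its x) by 120 mm (its y) by 4 mm, to one side of the tray. Origin under its centre, its top 4 mm above the origin.
- cork_mat: Brown cork mat, fixed to the cart top, 130 mm (its x) by 110 mm (its y) by 5 mm, on the other side of the tray. Origin under its centre, its top 5 mm above the origin.
- tweezers_center (a point): Silver tweezers, loose, 122 mm long (along x) by 14 mm, 8 mm high, lying in the tray near one of its ends, across the row of bottles. The point is at the middle, 4 mm up. To be left alone.
- mug_center (a point): Blue ceramic mug, loose, 80 mm in diameter and 92 mm tall with a handle at its +y side, standing beyond the mats. The point is on its axis, 46 mm up. To be left alone.
- flip_box_center (a point): Pale blue polypropylene box with a closed flip lid, loose, 89 by 124 mm, 52 mm high, standing beyond the mats. The point is at its centre, 26 mm up. To be left alone.
There are look-alikes about, which are no part of the job. Leave any purple look-alike of the cork_mat alone.

How it is judged:
On the way, in this order (a step that is already met when the one before it is completed fails the run):
1. all three bottles stand upright on the silicone mat, the lens case not yet taken from the tray (x of drops_blue_center in the frame of silicone_mat between -0.12 and 0.12 m and y of drops_blue_center in the frame of silicone_mat between -0.06 and 0.06 m and z of drops_blue_center in the frame of silicone_mat between 0.037 and 0.047 m and linear speed of each of drops_blue, drops_orange, solution below 0.03 m/s and angle between each of drops_blue, drops_orange, solution's own z axis and vertical below 0.12 rad and x of drops_orange_center in the frame of silicone_mat between -0.12 and 0.12 m and y of drops_orange_center in the frame of silicone_mat between -0.06 and 0.06 m and z of drops_orange_center in the frame of silicone_mat between 0.037 and 0.047 m and x of solution_center in the frame of silicone_mat between -0.12 and 0.12 m and y of solution_center in the frame of silicone_mat between -0.06 and 0.06 m and z of solution_center in the frame of silicone_mat between 0.047 and 0.057 m and distance of lens_case_center from where it was at the start of the episode below 0.03 m), for 0.2 s.
2. the lens case lies caps up in the middle of the cork mat (centre within 15 mm), the three bottles still standing on the silicone mat (horizontal distance between lens_case_center and cork_mat below 0.015 m and z of lens_case_center in the frame of cork_mat between 0.008 and 0.018 m and linear speed of each of lens_case, drops_blue, drops_orange, solution below 0.03 m/s and angle between each of lens_case, drops_blue, drops_orange, solution's own z axis and vertical below 0.12 rad and x of drops_blue_center in the frame of silicone_mat between -0.12 and 0.12 m and y of drops_blue_center in the frame of silicone_mat between -0.06 and 0.06 m and z of drops_blue_center in the frame of silicone_mat between 0.037 and 0.047 m and x of drops_orange_center in the frame of silicone_mat between -0.12 and 0.12 m and y of drops_orange_center in the frame of silicone_mat between -0.06 and 0.06 m and z of drops_orange_center in the frame of silicone_mat between 0.037 and 0.047 m and x of solution_center in the frame of silicone_mat between -0.12 and 0.12 m and y of solution_center in the frame of silicone_mat between -0.06 and 0.06 m and z of solution_center in the frame of silicone_mat between 0.047 and 0.057 m), for 0.2 s.
At the end, for the whole second after the job is handed in: each of the three bottles stands upright at rest on the tray floor, its centre within 15 mm of where it was at the start; the lens case lies flat, caps up and at rest on the cork mat, its centre within 15 mm of the mat's centre; tweezers, mug and flip-lid box are within 20 mm of where they were (distance of each of drops_blue_center, drops_orange_center, solution_center from where it was at the start of the episode below 0.015 m and z of drops_blue_center in the frame of tray between 0.036 and 0.046 m and linear speed of each of drops_blue, drops_orange, solution, lens_case below 0.03 m/s and angle between each of drops_blue, drops_orange, solution, lens_case's own z axis and vertical below 0.12 rad and z of drops_orange_center in the frame of tray between 0.036 and 0.046 m and z of solution_center in the frame of tray between 0.046 and 0.056 m and horizontal distance between lens_case_center and cork_mat below 0.015 m and z of lens_case_center in the frame of cork_mat between 0.008 and 0.018 m and distance of each of tweezers_center, mug_center, flip_box_center from where it was at the start of the episode below 0.02 m); the robot touches nothing.
It fails at once if a bottle falls over (tilts by more than 40 degrees) (angle between any of drops_blue, drops_orange, solution's own z axis and vertical above 0.7 rad).
It fails at once if tweezers shifted by more than 20 mm (distance of tweezers_center from where it was at the start of the episode above 0.02 m).
It fails at once if mug shifted by more than 20 mm (distance of mug_center from where it was at the start of the episode above 0.02 m).
It fails at once if flip-lid box shifted by more than 20 mm (distance of flip_box_center from where it was at the start of the episode above 0.02 m).
It also fails if it takes over 128 s, if anything falls off the work surface, if the arm or the gripper's body presses on something with over 40 N, if the wrist force passes 120 N, or if a joint passes its speed limit or range.

### The arm

A 6-joint arm with a two-finger parallel gripper is mounted at the origin on the work surface. World frame = base frame: x ahead of the robot, y to its left, z up, the work surface at z = 0. Lengths are in m, angles in rad, forces in N, time in s.
With the tool pointing down it reaches from about 0.35 to 0.725 m from the base axis. Payload 6 kg.
Tool frame: the origin (TCP) lies at the very end of the fingers, on their centre line; the grasp point (between the pads) lies 19 mm behind it; z points along the fingers, y is the line along which they close (so a half turn about z gives the same grasp; the last joint's range is limited). The gripper opens to 85 mm and grips with 20 to 120 N. Pads are 22 mm wide; open, the fingers measure 114 mm over their backs; the gripper's body (76 mm by 85 mm) begins 54 mm behind the grasp point. The pads swing forward as they close: fully open they stand 13 mm farther back than shut.
Start: joints at [1.469, 0.04, 0.085, 0, -1.615, -0.334], TCP at [0.253, 0.544, 0.231] pointing down, gripper open.
Joint ranges: [-2.56, 2.56], [-1.29, 2.01], [-1.08, 1.49], [-3.29, 1.98], [-2.81, -0.18], [-2.99, 2.99]. Speed limits (rad/s): [2.57, 2.57, 3.01, 3.14, 3.14, 3.14].

### API

Orientations are given as a rotation vector (axis times angle).
In Python, from cell import read_state, snapshot, close_job gives the robot as it stands.
- The arm moves only by the shell command python3 -m creep 'ROWS' [FORCE]. ROWS is JSON, a list of rows, each a list of 7 numbers: the shift along the tool's x, y, z in mm, then the turn, a rotation vector about the tool's x, y, z in rad, then the opening, from 0 (shut) to 1 (fully open). A call has exactly 5 rows; each row is the pose to reach, as a shift and turn from the pose commanded when the call began, along the tool's axes at that moment; what a row does not reach only later rows make up. A row lasts 1/10 s, in which the tool goes at most 50 mm and 8.59 degrees, less where a joint would pass 70% of its speed; a pose out of reach is approached as far as the arm can. A call with a gripper value outside its range is refused whole. The fingers move at their own pace and stop on an object; FORCE is the grip in N (left out, the last holds). Time passes only in rows, so rows that repeat a pose let the fingers close, or fill a call up. It gives the time, the measured TCP pose, the force, the opening and the grip force at its end, in the units of the state.
- read_state(): the state, without advancing time (a new reading comes with each control period).
- snapshot(name): name is "side" or "top"; returns a dict with "frame" (400x640x3 uint8, red, green, blue), "intrinsics" (3x3 intrinsics, pixels), "D" ([k1, k2, p1, p2, k3] as OpenCV has them; the pictures are not rectified), "rvec" (rotation vector, rad) and "tvec" (3), from world to camera coordinates, as OpenCV has them. Camera axes: x right, y down, z forward; pixel columns grow to the right and rows downward; lengths in m; the calibration is good to about 2 mm. A picture is of the moment at which its call begins. There is no depth.
- close_job(): hands the job in; it is judged then, once.
The state is a dict: "t": time; "joints": joint angles; "qvel": joint speeds; "effort": joint torques, N m; "position": TCP position; "ee_rot": TCP orientation; "wrist_force": force on the tool from outside, world axes, zero at the start; "wrist_torque": the same for the moment, N m; "width": finger opening in m; "gripper_force": force on a finger pad.
Only numpy, scipy, OpenCV 4.12 (cv2) and the standard library are available. Lean on these libraries where they do the work, as an engineer would, in place of code of your own. Each camera call takes 0.05 s, during which the arm holds its last target. There are 200 camera calls.

## Working session

There is one attempt and no reset: what is moved stays moved. The work goes in short steps, Python scripts to look and compute and a shell command to move; the robot and the scene stay as the last step left them, time stands still between calls to the robot, and variables do not carry over. Pictures are saved under pics/ and viewed, at most 14 in all, crops included, and the job is handed in when it is done.

```bash
mkdir -p pics; ls
python3 - <<'E'
from cell import read_state, snapshot
import cv2,pickle
s=read_state();print({k:s[k] for k in ("t","position","ee_rot","width")})
d={}
for n in("top","side"):
    d[n]=snapshot(n);cv2.imwrite(f"pics/{n}0.png",d[n]["frame"][:,:,::-1]);print(n,d[n]["intrinsics"],d[n]["D"],d[n]["rvec"],d[n]["tvec"])
pickle.dump(d,open("s0.pkl","wb"))
E
```

```text
pics
{'t': 0.0, 'position': array([0.25305252, 0.54365861, 0.23027471]), 'ee_rot': array([ 3.06560313e+00, -6.78736981e-01, -4.27836754e-04]), 'width': 0.08535715437954992}
top [[427.28238005   0.         313.98074555]
 [  0.         427.28238005 195.46020756]
 [  0.           0.           1.        ]] [-0.05948606  0.          0.          0.          0.        ] [ 2.10547145 -2.11028873  0.22439341] [-0.01004818  0.50755131  0.87363491]
side [[445.78758413   0.         312.71629054]
 [  0.         445.78758413 203.04351694]
 [  0.           0.           1.        ]] [-0.12731481  0.          0.          0.          0.        ] [ 2.18905753 -0.17496967  0.09141678] [-0.52142606  0.09361755  1.02238244]
```

View pics/top0.png

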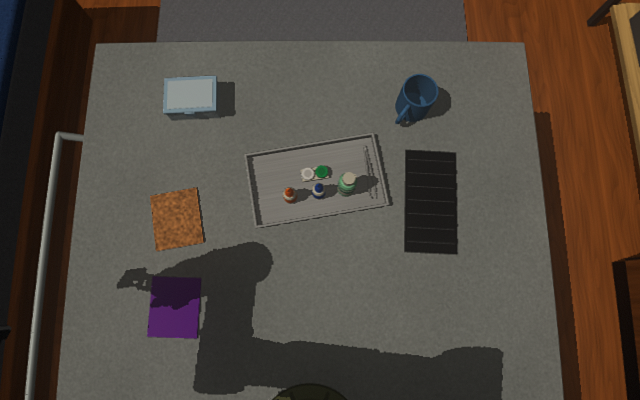

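View pics/side0.png

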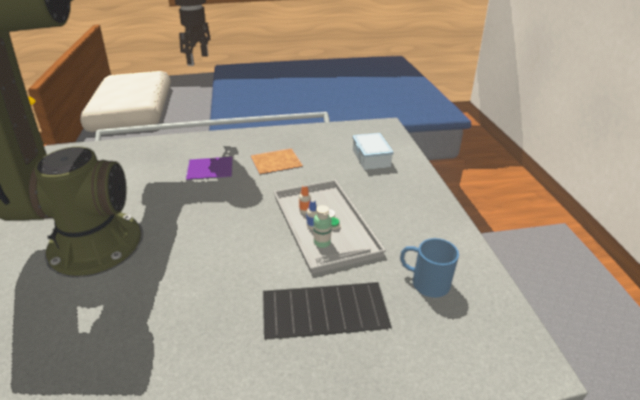

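The overhead view shows the tray with corners near (247,155), (374,135), (388,206), (258,227). In it are the orange bottle (289,194), the blue bottle (318,190), the solution (347,183), the lens case (315,173) and the tweezers (371,172). The silicone mat is at (431,202), the real brown cork mat at (177,219), and the purple look-alike at (175,307). I'll enlarge these.

Run:
```python
import cv2
a=cv2.imread("pics/top0.png");b=cv2.imread("pics/side0.png")
cv2.imwrite("pics/topc.png",cv2.resize(a[130:230,240:395],None,fx=5,fy=5,interpolation=cv2.INTER_CUBIC))
c=cv2.resize(b[175:275,270:390],None,fx=5,fy=5,interpolation=cv2.INTER_CUBIC)
cv2.imwrite("pics/sidec.png",c)
```

```text
(no output)
```

View pics/topc.png

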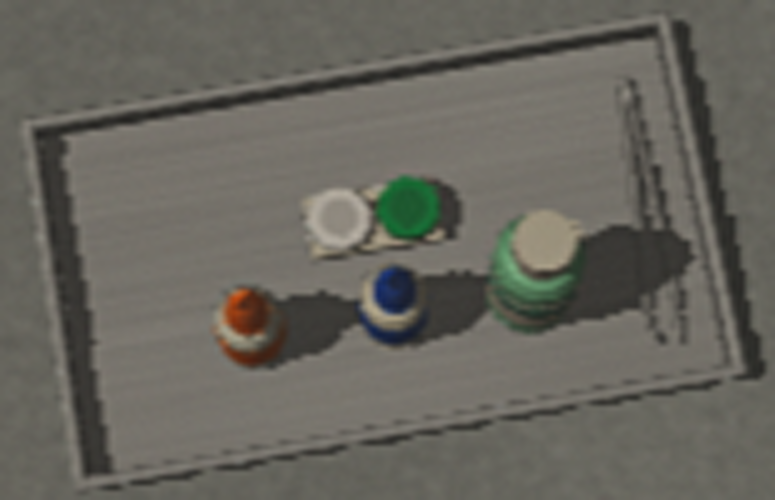

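View pics/sidec.png

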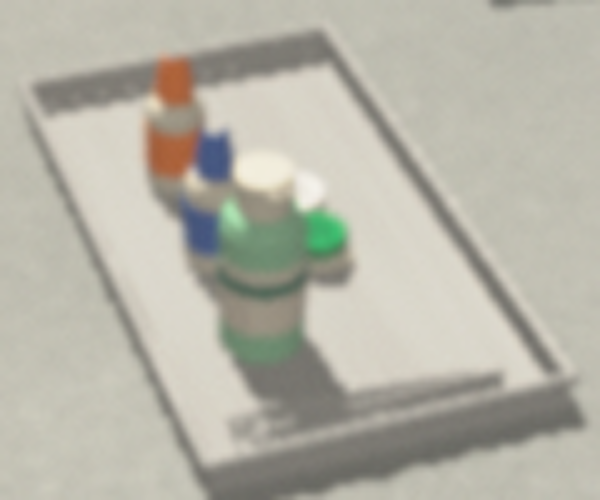

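The crops show three upright bottles, with tops at crop pixels orange (247,303), blue (397,283) and solution (546,240). The lens caps are white at (338,217) and green at (409,207), and the case's caps are up. Only the cork mat has a double: brown (177,219) versus purple (175,307). I choose the brown one.

```bash
cat > h.py <<'E'
import numpy as np,cv2,pickle
def toplane(s,uv,z):
    n=cv2.undistortPoints(np.float64(uv).reshape(-1,1,2),s["intrinsics"],np.float64(s["D"])).reshape(-1,2)
    R=cv2.Rodrigues(np.float64(s["rvec"]))[0];t=np.float64(s["tvec"]).ravel()
    c=-R.T@t;d=np.c_[n,np.ones(len(n))]@R
    return c+d*((z-c[2])/d[:,2])[:,None]
def proj(s,P): return cv2.projectPoints(np.float64(P).reshape(-1,1,3),s["rvec"],s["tvec"],s["intrinsics"],np.float64(s["D"]))[0].reshape(-1,2)
def circ(x,y,z,r): a=np.linspace(0,2*np.pi,40);return np.c_[x+r*np.cos(a),y+r*np.sin(a),0*a+z]
E
python3 - <<'E'
from h import *
d=pickle.load(open("s0.pkl","rb"));T,S=d["top"],d["side"]
ct=lambda p:(np.array(p)+.5)/5-.5+[240,130]
cs=lambda p:(np.array(p)+.5)/5-.5+[270,175]
np.set_printoptions(precision=4,suppress=True)
tc=toplane(T,ct([(26,124),(665,17),(742,375),(85,482)]),.02);print("tray",tc,tc.mean(0))
print("sides",np.linalg.norm(np.roll(tc,-1,0)-tc,axis=1))
ts=toplane(S,cs([(25,85),(322,30),(577,377),(207,468)]),.02);print("trayside",ts,ts.mean(0))
e=(tc[0]-tc[1]+tc[3]-tc[2])[:2];yaw=np.arctan2(-e[0],e[1]);print("yaw",yaw)
for n,a,b,z in [("or",(247,297),(173,61),.079),("bl",(396,277),(216,135),.079),("sol",(546,240),(263,171),.099)]:
    p=toplane(T,ct([a]),z)[0];q=toplane(S,cs([b]),z)[0];print(n,p,q)
    c,s=np.cos(yaw),np.sin(yaw);print("  in tray",np.array([[c,s],[-s,c]])@(p-tc.mean(0))[:2])
L=toplane(T,ct([(338,217),(409,207)]),.019);print("lens",L,L.mean(0),np.linalg.norm(L[0]-L[1]))
L=toplane(S,cs([(309,190),(325,232)]),.019);print("lens side",L)
f=T["frame"];hsv=cv2.cvtColor(f,cv2.COLOR_RGB2HSV)
for n,m,z,box in [("cork",(hsv[...,0]<20)&(hsv[...,1]>110),.005,(140,215,180,255)),("sil",hsv[...,2]<48,.004,(395,465,140,262)),("box",(hsv[...,2]>110)&(hsv[...,0]>80),.052,(155,225,70,125))]:
    M=np.zeros(m.shape,np.uint8);x0,x1,y0,y1=box;M[y0:y1,x0:x1]=m[y0:y1,x0:x1]
    c=max(cv2.findContours(M,0,cv2.CHAIN_APPROX_NONE)[0],key=cv2.contourArea)
    w=toplane(T,c[:,0],z)[:,:2];print(n,cv2.minAreaRect((w*1000).astype(np.float32)))
print("mug",toplane(T,[(421,92)],.092))
E
```

```text
tray [[ 0.6124  0.1483  0.02  ]
 [ 0.6638 -0.1483  0.02  ]
 [ 0.4936 -0.1775  0.02  ]
 [ 0.4458  0.1166  0.02  ]] [ 0.5539 -0.0152  0.02  ]
sides [0.301  0.1727 0.2979 0.1696]
trayside [[ 0.4461  0.1146  0.02  ]
 [ 0.6094  0.142   0.02  ]
 [ 0.6648 -0.1512  0.02  ]
 [ 0.4952 -0.1813  0.02  ]] [ 0.5539 -0.019   0.02  ]
yaw 0.1663422303367365
or [0.5163 0.0417 0.079 ] [0.5133 0.0369 0.079 ]
  in tray [-0.0276  0.0623]
bl [ 0.5249 -0.0215  0.079 ] [ 0.5239 -0.0268  0.079 ]
  in tray [-0.0296 -0.0014]
sol [ 0.5358 -0.0839  0.099 ] [ 0.5353 -0.0842  0.099 ]
  in tray [-0.0293 -0.0648]
lens [[ 0.5677  0.0042  0.019 ]
 [ 0.5724 -0.0282  0.019 ]] [ 0.5701 -0.012   0.019 ] 0.03278315240395363
lens side [[ 0.5749  0.0033  0.019 ]
 [ 0.576  -0.0306  0.019 ]]
cork ((465.4948425292969, 303.4720153808594), (129.88108825683594, 110.15376281738281), 10.419157981872559)
sil ((506.2526550292969, -279.36175537109375), (119.68405151367188, 238.77684020996094), 86.86329650878906)
box ((748.4083251953125, 277.919921875), (92.80984497070312, 122.57454681396484), 2.00508975982666)
mug [[ 0.7331 -0.2486  0.092 ]]
```

```bash
cat > w.py <<'E'
import sys,numpy as np
from scipy.spatial.transform import Rotation as R
from cell import read_state
s=read_state();x,y,z,phi=map(float,sys.argv[1:5])
r=R.from_rotvec(s["ee_rot"]);g=R.from_euler("z",phi)*R.from_euler("x",np.pi)
print("t",round(s["t"],2),"pos",np.round(s["position"],4),"j",np.round(s["joints"],2),"F",np.round(s["wrist_force"],1),"w",round(s["width"],4),"shift",np.round(r.inv().apply(np.array([x,y,z])-s["position"])*1000,1),"turn",np.round((r.inv()*g).as_rotvec(),3))
E
python3 w.py .536 -.0845 .2 .17
```

```text
t 0.1 pos [0.2531 0.5437 0.2303] j [ 1.47  0.04  0.08 -0.   -1.62 -0.33] F [ 0.6 -0.2  0.5] w 0.0857 shift [521.7 450.   31.1] turn [ 0.002  0.    -0.606]
```

```bash
python3 -m creep '[[35,30,2,0,0,-0.05,0.7],[70,60,4,0,0,-0.1,0.7],[105,90,6,0,0,-0.15,0.7],[140,120,8,0,0,-0.2,0.7],[175,150,10,0,0,-0.25,0.7]]' 30; python3 w.py .536 -.0845 .2 .17
```

```text
t: 0.6
position: [0.3488, 0.3322, 0.2209]
ee_rot: [3.128, -0.287, -0.0]
wrist_force: [1.2, 1.0, 0.6]
width: 0.06
gripper_force: 0.0
t 0.6 pos [0.3488 0.3322 0.2209] j [ 1.18 -0.28 -0.23 -0.   -1.62  0.21] F [1.2 1.  0.6] w 0.06 shift [260.  375.7  20.9] turn [ 0.     0.    -0.353]
```

```bash
python3 -m creep '[[25,38,2,0,0,-0.07,0.7],[50,76,4,0,0,-0.14,0.7],[75,114,6,0,0,-0.21,0.7],[100,152,8,0,0,-0.28,0.7],[125,190,10,0,0,-0.353,0.7]]' >/dev/null; python3 w.py .536 -.0845 .2 .17
```

```text
t 1.1 pos [0.4365 0.1225 0.2111] j [ 0.72 -0.36 -0.31 -0.   -1.63  1.02] F [0.4 0.2 0.2] w 0.0595 shift [ 63.  220.9  11.1] turn [-0.    -0.     0.001]
```

```bash
python3 -m creep '[[13,44,2,0,0,0,0.7],[26,88,4,0,0,0,0.7],[39,132,6,0,0,0,0.7],[52,177,8,0,0,0,0.7],[63,221,11,0,0,0,0.7]]' >/dev/null;python3 -m creep '[[0,0,0,0,0,0,0.7],[0,0,0,0,0,0,0.7],[0,0,20,0,0,0,0.7],[0,0,40,0,0,0,0.7],[0,0,60,0,0,0,0.7]]' >/dev/null; python3 w.py .536 -.0845 .034 .17
python3 - <<'E'
from cell import snapshot
import cv2
a=snapshot("side")["frame"][:,:,::-1][120:300,250:450]
cv2.imwrite("pics/s1.png",cv2.resize(a,None,fx=3,fy=3,interpolation=cv2.INTER_CUBIC))
E
```

```text
t 2.1 pos [ 0.5351 -0.0818  0.1399] j [ 0.22 -0.11 -0.23 -0.   -1.45  1.52] F [ 0.6  0.1 -0.1] w 0.0595 shift [  0.4   2.8 105.9] turn [-0.    -0.001 -0.001]
```

View pics/s1.png

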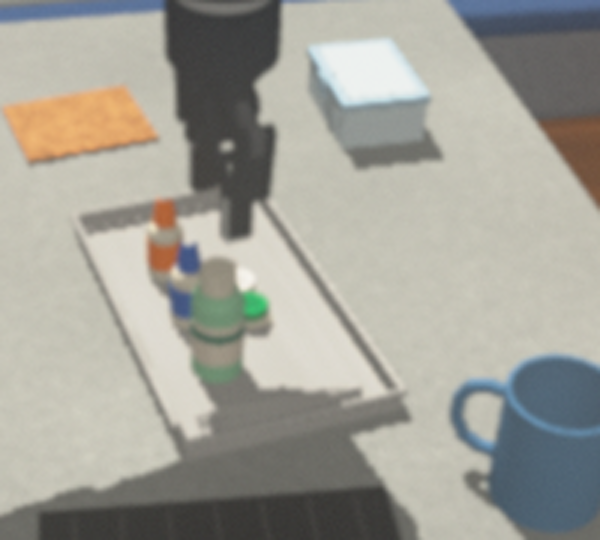

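The fingers are open above the solution, with tips at crop (205,185) and (237,235), straddling the line over the cap at (218,265). Descending.

```bash
python3 -m creep '[[0,2,15,0,0,0,0.7],[0,2,30,0,0,0,0.7],[0,2,45,0,0,0,0.7],[0,2,60,0,0,0,0.7],[0,2,60,0,0,0,0.7]]' >/dev/null; python3 w.py .536 -.0845 .034 .17
```

```text
t 2.65 pos [ 0.5341 -0.0851  0.0773] j [ 0.21 -0.08 -0.31 -0.   -1.34  1.52] F [ 0.4 -0.9 -0.1] w 0.0595 shift [ 2.2 -0.3 43.3] turn [-0.001  0.004 -0.003]
```

```bash
python3 -m creep '[[2,0,12,0,0,0,0.7],[2,0,24,0,0,0,0.7],[2,0,36,0,0,0,0.7],[2,0,43,0,0,0,0.7],[2,0,43,0,0,0,0.7]]' >/dev/null; python3 w.py .536 -.0845 .034 .17; python3 -m creep '[[0,0,0,0,0,0,0.5],[0,0,0,0,0,0,0.45],[0,0,0,0,0,0,0.4],[0,0,0,0,0,0,0.35],[0,0,0,0,0,0,0.3]]' 30;python3 -m creep '[[0,0,0,0,0,0,0.3],[0,0,0,0,0,0,0.3],[0,0,0,0,0,0,0.3],[0,0,0,0,0,0,0.3],[0,0,0,0,0,0,0.3]]' 30; python3 w.py .536 -.0845 .034 .17
```

```text
t 3.15 pos [ 0.5367 -0.0849  0.0357] j [ 0.21 -0.04 -0.36 -0.   -1.26  1.53] F [0.4 0.7 1.4] w 0.0601 shift [-0.6 -0.5  1.7] turn [-0.     0.003 -0.003]
t: 3.65
position: [0.5379, -0.0848, 0.038]
ee_rot: [3.13, 0.263, 0.002]
wrist_force: [-1.1, 1.3, 1.5]
width: 0.0393
gripper_force: 30.4
t: 4.15
position: [0.5379, -0.0849, 0.0379]
ee_rot: [3.13, 0.263, 0.002]
wrist_force: [-0.8, 1.1, 5.8]
width: 0.0386
gripper_force: 30.7
t 4.15 pos [ 0.5379 -0.0849  0.0379] j [ 0.21 -0.04 -0.35  0.   -1.26  1.53] F [-0.8  1.1  5.8] w 0.0386 shift [-1.9 -0.7  3.9] turn [ 0.    -0.001 -0.003]
```

```bash
python3 -m creep '[[0,0,-5,0,0,0,0.3],[0,0,-15,0,0,0,0.3],[0,0,-30,0,0,0,0.3],[0,0,-45,0,0,0,0.3],[0,0,-60,0,0,0,0.3]]';  python3 w.py .586 -.283 .1 .17
```

```text
t: 4.65
position: [0.5378, -0.0849, 0.0992]
ee_rot: [3.13, 0.262, 0.002]
wrist_force: [-0.3, 0.5, -1.0]
width: 0.0391
gripper_force: 30.3
t 4.65 pos [ 0.5378 -0.0849  0.0992] j [ 0.21 -0.08 -0.28  0.   -1.38  1.53] F [-0.3  0.5 -1. ] w 0.0391 shift [ 14.6 203.4  -0.7] turn [ 0.    -0.001 -0.003]
```

```bash
python3 -m creep '[[1,15,0,0,0,0,0.3],[3,40,0,0,0,0,0.3],[5,70,0,0,0,0,0.3],[7,100,0,0,0,0,0.3],[9,130,0,0,0,0,0.3]]' >/dev/null; python3 -m creep '[[2,30,0,0,0,0,0.3],[4,55,0,0,0,0,0.3],[6,73,0,0,0,0,0.3],[6,73,0,0,0,0,0.3],[6,73,0,0,0,0,0.3]]'>/dev/null; python3 w.py .586 -.283 .0395 .17
```

```text
t 5.65 pos [ 0.5857 -0.2831  0.0968] j [-0.14  0.2   0.01 -0.   -1.39  1.88] F [ 0.   0.7 -0.8] w 0.0391 shift [ 0.3 -0.  57.3] turn [-0.001  0.001 -0.004]
```

```bash
python3 -m creep '[[0,0,15,0,0,0,0.3],[0,0,30,0,0,0,0.3],[0,0,43,0,0,0,0.3],[0,0,50,0,0,0,0.3],[0,0,52,0,0,0,0.3]]'; python3 w.py .586 -.283 .0395 .17
```

```text
t: 6.15
position: [0.5853, -0.2821, 0.0435]
ee_rot: [-3.13, -0.263, 0.004]
wrist_force: [0.7, -0.1, -0.2]
width: 0.0389
gripper_force: 30.4
t 6.15 pos [ 0.5853 -0.2821  0.0435] j [-0.14  0.23 -0.05 -0.   -1.29  1.88] F [ 0.7 -0.1 -0.2] w 0.0389 shift [0.5 1.  4. ] turn [-0.001  0.002 -0.002]
```

```bash
python3 -m creep '[[0,0,1,0,0,0,0.3],[0,0,2,0,0,0,0.3],[0,0,3,0,0,0,0.3],[0,0,4,0,0,0,0.3],[0,0,4,0,0,0,0.3]]'; python3 w.py .586 -.283 .0395 .17
```

```text
t: 6.65
position: [0.5861, -0.2825, 0.0414]
ee_rot: [3.131, 0.262, 0.0]
wrist_force: [-0.2, -0.8, -0.6]
width: 0.0392
gripper_force: 30.4
t 6.65 pos [ 0.5861 -0.2825  0.0414] j [-0.14  0.23 -0.06  0.   -1.29  1.88] F [-0.2 -0.8 -0.6] w 0.0392 shift [-0.2  0.4  1.9] turn [ 0.    -0.    -0.003]
```

```bash
python3 -m creep '[[0,0,1,0,0,0,0.3],[0,0,1,0,0,0,0.3],[0,0,2,0,0,0,0.3],[0,0,2,0,0,0,0.3],[0,0,2,0,0,0,0.3]]'; python3 -m creep '[[0,0,1,0,0,0,0.3],[0,0,1,0,0,0,0.3],[0,0,1,0,0,0,0.3],[0,0,1,0,0,0,0.3],[0,0,1,0,0,0,0.3]]'
```

```text
t: 7.15
position: [0.5861, -0.2825, 0.0393]
ee_rot: [3.131, 0.262, -0.0]
wrist_force: [-1.0, 0.2, -1.5]
width: 0.039
gripper_force: 30.4
t: 7.65
position: [0.5863, -0.2826, 0.039]
ee_rot: [3.13, 0.262, 0.001]
wrist_force: [-1.1, 0.9, 4.7]
width: 0.0394
gripper_force: 30.9
```

```bash
python3 -m creep '[[0,0,0,0,0,0,0.5],[0,0,0,0,0,0,0.55],[0,0,0,0,0,0,0.6],[0,0,0,0,0,0,0.7],[0,0,0,0,0,0,0.7]]'; python3 -m creep '[[0,0,-20,0,0,0,0.7],[0,0,-40,0,0,0,0.7],[0,0,-60,0,0,0,0.7],[0,0,-80,0,0,0,0.7],[0,0,-95,0,0,0,0.7]]';python3 w.py .525 -.024 .12 .17
python3 - <<'E'
from cell import snapshot
import cv2
a=snapshot("side")["frame"][:,:,::-1][150:350,230:480]
cv2.imwrite("pics/s2.png",cv2.resize(a,None,fx=3,fy=3,interpolation=cv2.INTER_CUBIC))
E
```

```text
t: 8.15
position: [0.586, -0.2825, 0.0381]
ee_rot: [3.131, 0.262, -0.0]
wrist_force: [-0.2, -0.6, 0.7]
width: 0.06
gripper_force: 0.0
t: 8.65
position: [0.5864, -0.2827, 0.1349]
ee_rot: [3.13, 0.262, 0.002]
wrist_force: [-0.3, -1.2, -0.4]
width: 0.0599
gripper_force: 0.0
t 8.65 pos [ 0.5864 -0.2827  0.1349] j [-0.14  0.18  0.06  0.   -1.45  1.88] F [-0.3 -1.2 -0.4] w 0.0599 shift [ -17.5 -265.3   14.7] turn [ 0.001 -0.001 -0.003]
```

View pics/s2.png

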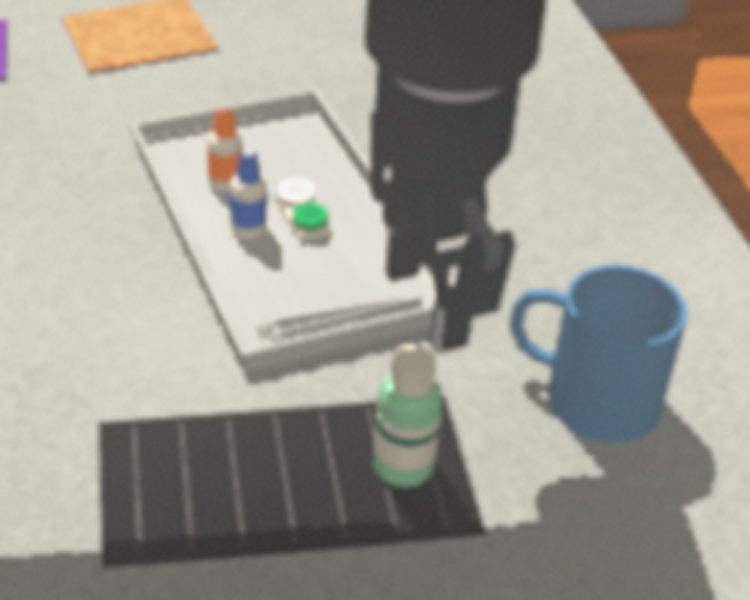

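The solution stands upright on the mat at crop (408,480). Blue (tip 249,155) and orange (tip 224,112) are now unobstructed, so I'll refine their positions.

```bash
python3 - <<'E'
from h import *
S=pickle.load(open("s0.pkl","rb"))["side"]
for p,z in [((249,155),.079),((224,111),.079),((248,237),.003),((224,191),.003)]:
    print(toplane(S,[((p[0]+.5)/3-.5+230,(p[1]+.5)/3-.5+150)],z).round(4))
E
python3 -m creep '[[-2,-40,0,0,0,0,0.6],[-5,-85,0,0,0,0,0.6],[-8,-130,0,0,0,0,0.6],[-12,-175,0,0,0,0,0.6],[-15,-220,0,0,0,0,0.6]]'>/dev/null;python3 w.py .525 -.024 .11 .17
```

```text
[[ 0.5238 -0.0257  0.079 ]]
[[0.5137 0.0374 0.079 ]]
[[ 0.5222 -0.0314  0.003 ]]
[[0.5121 0.0317 0.003 ]]
t 9.2 pos [ 0.5338 -0.0665  0.1326] j [ 0.25 -0.11 -0.25 -0.   -1.44  1.49] F [ 1.3  0.6 -0.2] w 0.0514 shift [ -1.6 -43.4  22.7] turn [-0.     0.    -0.003]
```

```bash
python3 -m creep '[[-1,-22,8,0,0,0,0.55],[-2,-45,15,0,0,0,0.55],[-2,-45,30,0,0,0,0.55],[-2,-45,45,0,0,0,0.55],[-2,-45,55,0,0,0,0.55]]'>/dev/null;python3 w.py .525 -.023 .018 .17
```

```text
t 9.7 pos [ 0.5245 -0.0247  0.076 ] j [ 0.34 -0.12 -0.36 -0.   -1.34  1.4 ] F [ 0.1  0.2 -0.2] w 0.0471 shift [ 1.  -1.6 58. ] turn [ 0.     0.003 -0.003]
```

```bash
python3 -m creep '[[1,-1,13,0,0,0,0.55],[1,-1,26,0,0,0,0.55],[1,-1,39,0,0,0,0.55],[1,-1,50,0,0,0,0.55],[1,-1,56,0,0,0,0.55]]'>/dev/null;python3 w.py .525 -.023 .018 .17;python3 -m creep '[[0,0,0,0,0,0,0.5],[0,0,0,0,0,0,0.4],[0,0,0,0,0,0,0.3],[0,0,0,0,0,0,0.25],[0,0,0,0,0,0,0.25]]' 20;python3 -m creep '[[0,0,0,0,0,0,0.25],[0,0,0,0,0,0,0.25],[0,0,0,0,0,0,0.25],[0,0,0,0,0,0,0.25],[0,0,0,0,0,0,0.25]]'; python3 w.py .525 -.023 .018 .17
```

```text
t 10.2 pos [ 0.5255 -0.0232  0.0207] j [ 0.34 -0.08 -0.42 -0.   -1.23  1.4 ] F [ 0.5  0.7 -0.1] w 0.0468 shift [-0.4 -0.2  2.7] turn [ 0.     0.002 -0.003]
t: 10.7
position: [0.5266, -0.0227, 0.0231]
ee_rot: [-3.131, -0.263, -0.002]
wrist_force: [-0.6, 0.8, 2.3]
width: 0.0292
gripper_force: 22.4
t: 11.2
position: [0.5266, -0.0228, 0.0231]
ee_rot: [3.13, 0.263, 0.002]
wrist_force: [-0.2, 0.6, 5.4]
width: 0.0291
gripper_force: 22.8
t 11.2 pos [ 0.5266 -0.0228  0.0231] j [ 0.34 -0.08 -0.42  0.   -1.23  1.4 ] F [-0.2  0.6  5.4] w 0.0291 shift [-1.6 -0.   5.1] turn [ 0.    -0.001 -0.003]
```

```bash
python3 -m creep '[[0,0,-5,0,0,0,0.25],[0,0,-15,0,0,0,0.25],[0,0,-30,0,0,0,0.25],[0,0,-45,0,0,0,0.25],[0,0,-60,0,0,0,0.25]]';  python3 w.py .506 -.279 .08 .17
```

```text
t: 11.7
position: [0.5263, -0.0229, 0.0842]
ee_rot: [3.131, 0.262, 0.002]
wrist_force: [0.6, -0.2, -0.3]
width: 0.0288
gripper_force: 22.3
t 11.7 pos [ 0.5263 -0.0229  0.0842] j [ 0.34 -0.12 -0.34  0.   -1.35  1.4 ] F [ 0.6 -0.2 -0.3] w 0.0288 shift [-62.7 249.1   4.2] turn [ 0.    -0.001 -0.003]
```

```bash
python3 -m creep '[[-4,15,0,0,0,0,0.25],[-12,45,0,0,0,0,0.25],[-21,83,0,0,0,0,0.25],[-31,123,0,0,0,0,0.25],[-41,163,0,0,0,0,0.25]]'>/dev/null; python3 -m creep '[[-8,36,0,0,0,0,0.25],[-16,66,0,0,0,0,0.25],[-22,86,0,0,0,0,0.25],[-22,86,10,0,0,0,0.25],[-22,86,20,0,0,0,0.25]]'>/dev/null; python3 w.py .506 -.279 .0245 .17
```

```text
t 12.7 pos [ 0.5049 -0.2794  0.0616] j [-0.16  0.03 -0.24 -0.   -1.3   1.89] F [-0.2  0.2 -0.9] w 0.029 shift [ 1.1 -0.2 37.1] turn [-0.     0.    -0.004]
```

```bash
python3 -m creep '[[0,0,10,0,0,0,0.25],[0,0,20,0,0,0,0.25],[0,0,28,0,0,0,0.25],[0,0,33,0,0,0,0.25],[0,0,34,0,0,0,0.25]]'>/dev/null; python3 -m creep '[[0,0,1,0,0,0,0.25],[0,0,1,0,0,0,0.25],[0,0,2,0,0,0,0.25],[0,0,2,0,0,0,0.25],[0,0,2,0,0,0,0.25]]'
```

```text
t: 13.7
position: [0.5054, -0.279, 0.0265]
ee_rot: [3.13, 0.262, 0.0]
wrist_force: [-0.3, 0.1, -0.5]
width: 0.0287
gripper_force: 22.2
```

```bash
python3 -m creep '[[0,0,1,0,0,0,0.25],[0,0,1,0,0,0,0.25],[0,0,2,0,0,0,0.25],[0,0,2,0,0,0,0.25],[0,0,2,0,0,0,0.25]]'; python3 -m creep '[[0,0,1,0,0,0,0.25],[0,0,1,0,0,0,0.25],[0,0,1,0,0,0,0.25],[0,0,1,0,0,0,0.25],[0,0,1,0,0,0,0.25]]'
```

```text
t: 14.2
position: [0.5054, -0.2789, 0.0243]
ee_rot: [3.131, 0.262, -0.0]
wrist_force: [0.4, 0.2, -0.1]
width: 0.029
gripper_force: 22.2
t: 14.7
position: [0.5056, -0.2791, 0.0241]
ee_rot: [3.13, 0.263, 0.001]
wrist_force: [-2.3, 1.2, 5.4]
width: 0.0296
gripper_force: 22.8
```

```bash
python3 -m creep '[[0,0,0,0,0,0,0.35],[0,0,0,0,0,0,0.4],[0,0,0,0,0,0,0.5],[0,0,0,0,0,0,0.55],[0,0,0,0,0,0,0.55]]'>/dev/null; python3 -m creep '[[0,0,-20,0,0,0,0.55],[0,0,-40,0,0,0,0.55],[0,0,-60,0,0,0,0.55],[0,0,-80,0,0,0,0.55],[0,0,-90,0,0,0,0.55]]';python3 w.py .5155 .040 .11 .17
```

```text
t: 15.7
position: [0.5061, -0.2793, 0.1155]
ee_rot: [3.129, 0.262, 0.004]
wrist_force: [-0.2, 0.0, 1.3]
width: 0.0467
gripper_force: 0.0
t 15.7 pos [ 0.5061 -0.2793  0.1155] j [-0.16 -0.   -0.17  0.   -1.4   1.89] F [-0.2  0.   1.3] w 0.0467 shift [  62.5 -313.2    5.1] turn [ 0.002 -0.002 -0.003]
```

```bash
python3 -m creep '[[8,-40,0,0,0,0,0.55],[17,-85,0,0,0,0,0.55],[26,-130,0,0,0,0,0.55],[35,-175,0,0,0,0,0.55],[44,-220,0,0,0,0,0.55]]'>/dev/null; python3 -m creep '[[8,-40,0,0,0,0,0.55],[15,-75,0,0,0,0,0.55],[18,-93,0,0,0,0,0.55],[18,-93,10,0,0,0,0.55],[18,-93,25,0,0,0,0.55]]'>/dev/null;python3 w.py .5155 .040 .018 .17
python3 - <<'E'
from cell import snapshot
import cv2
a=snapshot("side")["frame"][:,:,::-1][150:350,230:480]
cv2.imwrite("pics/s3.png",cv2.resize(a,None,fx=3,fy=3,interpolation=cv2.INTER_CUBIC))
E
```

```text
t 16.7 pos [0.5147 0.0403 0.0878] j [ 0.47 -0.16 -0.37  0.   -1.36  1.27] F [-0.6  0.6  0.8] w 0.0472 shift [ 0.7  0.4 69.8] turn [-0.    -0.001 -0.002]
```

View pics/s3.png

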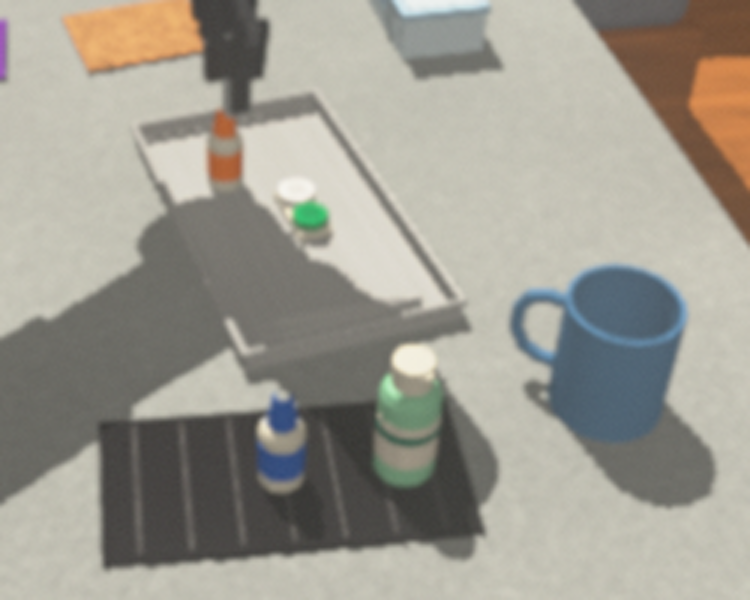

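Blue (282,485) and solution (405,480) both stand on the mat. The gripper is over orange (224,112). Descending.

```bash
python3 -m creep '[[1,0,15,0,0,0,0.55],[1,0,30,0,0,0,0.55],[1,0,45,0,0,0,0.55],[1,0,58,0,0,0,0.55],[1,0,66,0,0,0,0.55]]'>/dev/null;python3 w.py .5155 .040 .018 .17;python3 -m creep '[[0,0,0,0,0,0,0.5],[0,0,0,0,0,0,0.4],[0,0,0,0,0,0,0.3],[0,0,0,0,0,0,0.25],[0,0,0,0,0,0,0.25]]' 20;python3 -m creep '[[0,0,0,0,0,0,0.25],[0,0,0,0,0,0,0.25],[0,0,0,0,0,0,0.25],[0,0,0,0,0,0,0.25],[0,0,0,0,0,0,0.25]]'
```

```text
t 17.25 pos [0.5147 0.0397 0.0204] j [ 0.47 -0.1  -0.44 -0.   -1.23  1.27] F [ 0.3 -0.6 -0.1] w 0.0471 shift [ 0.8 -0.1  2.4] turn [ 0.     0.002 -0.003]
t: 17.75
position: [0.5159, 0.0404, 0.023]
ee_rot: [-3.13, -0.263, -0.002]
wrist_force: [-0.0, 0.1, 0.8]
width: 0.0294
gripper_force: 22.2
t: 18.25
position: [0.5159, 0.0404, 0.023]
ee_rot: [-3.13, -0.263, -0.002]
wrist_force: [-0.3, 0.8, 5.3]
width: 0.0292
gripper_force: 22.5
```

```bash
python3 -m creep '[[0,0,-5,0,0,0,0.25],[0,0,-15,0,0,0,0.25],[0,0,-30,0,0,0,0.25],[0,0,-45,0,0,0,0.25],[0,0,-60,0,0,0,0.25]]' >/dev/null;  python3 w.py .428 -.275 .08 .17
```

```text
t 18.75 pos [0.5156 0.0402 0.0842] j [ 0.47 -0.15 -0.37  0.   -1.35  1.27] F [ 0.2 -0.   0.1] w 0.0292 shift [-138.9  296.2    4. ] turn [ 0.    -0.001 -0.003]
```

```bash
python3 -m creep '[[-6,13,0,0,0,0,0.25],[-20,42,0,0,0,0,0.25],[-37,79,0,0,0,0,0.25],[-54,116,0,0,0,0,0.25],[-72,153,0,0,0,0,0.25]]'>/dev/null; python3 -m creep '[[-17,36,0,0,0,0,0.25],[-34,73,0,0,0,0,0.25],[-52,110,0,0,0,0,0.25],[-63,133,0,0,0,0,0.25],[-67,143,4,0,0,0,0.25]]'>/dev/null; python3 -m creep '[[0,0,4,0,0,0,0.25],[0,0,10,0,0,0,0.25],[0,0,20,0,0,0,0.25],[0,0,30,0,0,0,0.25],[0,0,40,0,0,0,0.25]]'>/dev/null;  python3 w.py .428 -.275 .0245 .17
```

```text
t 20.25 pos [ 0.4276 -0.2741  0.0371] j [-0.17 -0.14 -0.45 -0.   -1.27  1.91] F [ 0.2 -0.8 -0.8] w 0.0289 shift [ 0.2  1.  12.6] turn [-0.     0.    -0.002]
```

```bash
python3 -m creep '[[0,0,4,0,0,0,0.25],[0,0,8,0,0,0,0.25],[0,0,10,0,0,0,0.25],[0,0,11,0,0,0,0.25],[0,0,11,0,0,0,0.25]]'; python3 -m creep '[[0,0,1,0,0,0,0.25],[0,0,2,0,0,0,0.25],[0,0,2,0,0,0,0.25],[0,0,2,0,0,0,0.25],[0,0,2,0,0,0,0.25]]'
```

```text
t: 20.75
position: [0.4277, -0.2749, 0.0275]
ee_rot: [3.13, 0.262, 0.0]
wrist_force: [0.2, -0.3, -0.5]
width: 0.029
gripper_force: 22.1
t: 21.25
position: [0.4277, -0.2748, 0.0254]
ee_rot: [3.13, 0.262, 0.0]
wrist_force: [-0.8, -0.8, -0.2]
width: 0.0295
gripper_force: 22.1
```

```bash
python3 -m creep '[[0,0,1,0,0,0,0.25],[0,0,1,0,0,0,0.25],[0,0,1,0,0,0,0.25],[0,0,2,0,0,0,0.25],[0,0,2,0,0,0,0.25]]'
```

```text
t: 21.75
position: [0.4278, -0.2749, 0.024]
ee_rot: [3.13, 0.263, 0.001]
wrist_force: [-1.6, 1.8, 3.7]
width: 0.0289
gripper_force: 22.4
```

```bash
python3 -m creep '[[0,0,0,0,0,0,0.35],[0,0,0,0,0,0,0.4],[0,0,0,0,0,0,0.5],[0,0,0,0,0,0,0.55],[0,0,0,0,0,0,0.55]]'>/dev/null; python3 -m creep '[[0,0,-20,0,0,0,0.6],[0,0,-40,0,0,0,0.6],[0,0,-60,0,0,0,0.6],[0,0,-80,0,0,0,0.6],[0,0,-95,0,0,0,0.6]]'>/dev/null;python3 w.py .571 -.013 .12 -1.42
python3 - <<'E'
from cell import snapshot
import cv2
from h import *
d=snapshot("top");pickle.dump(d,open("s4.pkl","wb"))
a=d["frame"][:,:,::-1][130:260,240:460]
cv2.imwrite("pics/t4.png",cv2.resize(a,None,fx=3.6,fy=3.6,interpolation=cv2.INTER_CUBIC))
E
```

```text
t 22.75 pos [ 0.4279 -0.2749  0.1197] j [-0.17 -0.19 -0.34  0.   -1.42  1.91] F [ 0.8 -0.2  0.2] w 0.0513 shift [ 1.847e+02 -2.345e+02 -2.000e-01] turn [-0.000e+00 -1.000e-03  1.587e+00]
```

View pics/t4.png

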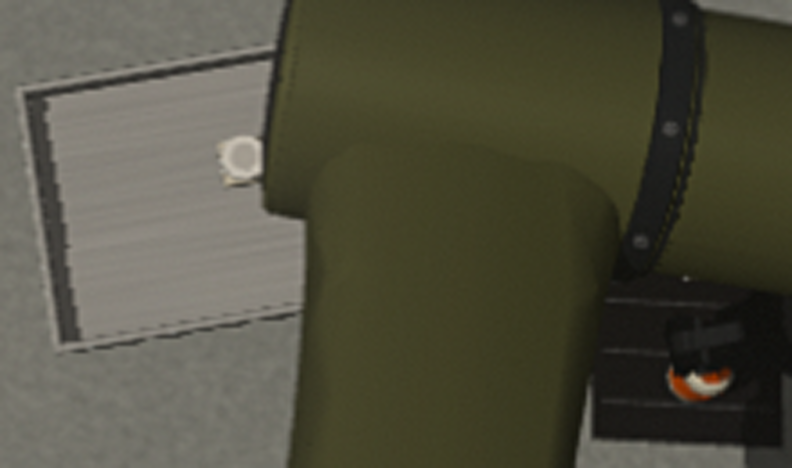

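The orange bottle is on the mat at crop (700,378), and the lens case's white cap at (243,158) has not moved.

```bash
python3 -m creep '[[15,-20,0,0,0,0.1,0.6],[35,-45,0,0,0,0.2,0.6],[60,-75,0,0,0,0.32,0.6],[85,-108,0,0,0,0.46,0.6],[110,-140,0,0,0,0.6,0.6]]'>/dev/null;python3 w.py .571 -.013 .12 -1.42
```

```text
t 23.3 pos [ 0.5132 -0.1169  0.1179] j [ 0.16 -0.14 -0.3  -0.   -1.42  0.97] F [ 0.9 -0.9  0.5] w 0.0514 shift [   8.2 -118.7   -2.1] turn [0.    0.    0.981]
```

```bash
python3 -m creep '[[2,-30,0,0,0,0.14,0.6],[4,-60,0,0,0,0.28,0.6],[6,-90,0,0,0,0.42,0.6],[8,-112,0,0,0,0.56,0.6],[8,-119,0,0,0,0.70,0.6]]'>/dev/null;python3 w.py .571 -.013 .12 -1.42
```

```text
t 23.8 pos [ 0.5704 -0.0119  0.1173] j [ 0.33 -0.02 -0.18 -0.   -1.41  0.1 ] F [-0.8 -0.   0.3] w 0.0511 shift [ 1.2 -0.1 -2.7] turn [0.001 0.    0.283]
```

```bash
python3 -m creep '[[1,0,5,0,0,0.12,0.6],[1,0,20,0,0,0.24,0.6],[1,0,35,0,0,0.283,0.6],[1,0,50,0,0,0.283,0.6],[1,0,65,0,0,0.283,0.6]]'>/dev/null;python3 w.py .571 -.013 .008 -1.42
python3 - <<'E'
from cell import snapshot
import cv2
a=snapshot("side")["frame"][:,:,::-1][150:280,250:420]
cv2.imwrite("pics/s5.png",cv2.resize(a,None,fx=4.5,fy=4.5,interpolation=cv2.INTER_CUBIC))
E
```

```text
t 24.3 pos [ 0.5702 -0.0147  0.052 ] j [ 0.33  0.02 -0.27 -0.   -1.29 -0.17] F [-0.1 -0.3 -0.3] w 0.0513 shift [-1.6 -1.1 44. ] turn [ 0.001 -0.     0.006]
```

View pics/s5.png

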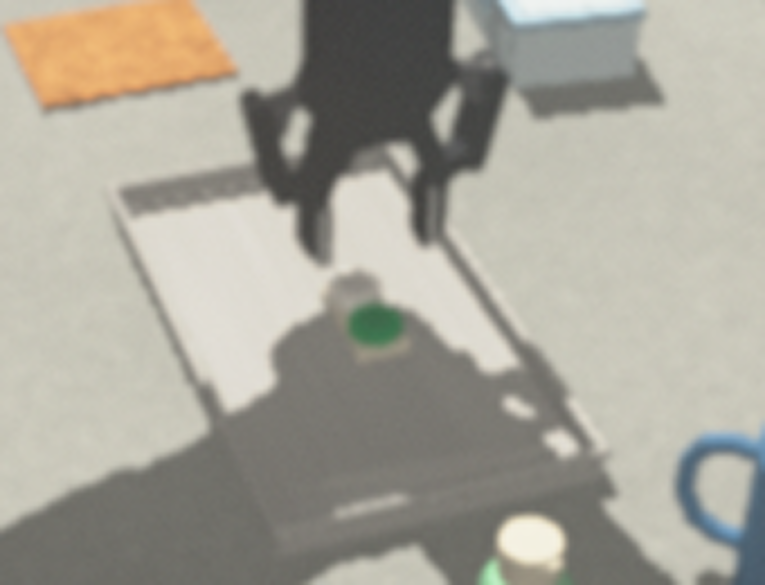

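The fingers straddle the case: tips at (318,258) and (430,240), green cap at (376,325), white cap at (353,290).

```bash
python3 -m creep '[[-1,-1,10,0,0,0,0.6],[-1,-1,20,0,0,0,0.6],[-1,-1,30,0,0,0,0.6],[-1,-1,38,0,0,0,0.6],[-1,-1,42,0,0,0,0.6]]';python3 -m creep '[[0,0,0,0,0,0,0.6],[0,0,0,0,0,0,0.6],[0,0,0,0,0,0,0.6],[0,0,0,0,0,0,0.6],[0,0,0,0,0,0,0.6]]'; python3 w.py .571 -.013 .007 -1.42
```

```text
t: 24.85
position: [0.5708, -0.0136, 0.0102]
ee_rot: [2.386, -2.042, -0.001]
wrist_force: [0.1, -0.2, -1.3]
width: 0.0511
gripper_force: 0.0
t: 25.35
position: [0.5714, -0.0135, 0.0116]
ee_rot: [-2.387, 2.043, -0.001]
wrist_force: [0.3, 0.8, -0.7]
width: 0.0515
gripper_force: 0.0
t 25.35 pos [ 0.5714 -0.0135  0.0116] j [ 0.33  0.05 -0.31  0.   -1.21 -0.17] F [ 0.3  0.8 -0.7] w 0.0515 shift [-0.5  0.3  4.6] turn [-0.001 -0.     0.004]
```

```bash
python3 -m creep '[[0,0,2,0,0,0,0.6],[0,0,4,0,0,0,0.6],[0,0,4,0,0,0,0.6],[0,0,4,0,0,0,0.6],[0,0,4,0,0,0,0.6]]';python3 -m creep '[[0,0,0,0,0,0,0.5],[0,0,0,0,0,0,0.45],[0,0,0,0,0,0,0.4],[0,0,0,0,0,0,0.3],[0,0,0,0,0,0,0.25]]' 20;python3 -m creep '[[0,0,0,0,0,0,0.25],[0,0,0,0,0,0,0.25],[0,0,0,0,0,0,0.25],[0,0,0,0,0,0,0.25],[0,0,0,0,0,0,0.25]]'
```

```text
t: 25.85
position: [0.5712, -0.0135, 0.0073]
ee_rot: [2.387, -2.043, 0.0]
wrist_force: [-0.5, -0.1, 0.0]
width: 0.0517
gripper_force: 0.0
t: 26.35
position: [0.5713, -0.0135, 0.0075]
ee_rot: [-2.387, 2.043, -0.0]
wrist_force: [0.4, 0.6, 0.6]
width: 0.0293
gripper_force: 20.2
t: 26.85
position: [0.5713, -0.0135, 0.0075]
ee_rot: [-2.387, 2.043, -0.0]
wrist_force: [-0.6, -0.6, 1.4]
width: 0.029
gripper_force: 20.3
```

```bash
python3 -m creep '[[0,0,-5,0,0,0,0.25],[0,0,-15,0,0,0,0.25],[0,0,-30,0,0,0,0.25],[0,0,-45,0,0,0,0.25],[0,0,-60,0,0,0,0.25]]';python3 w.py .4655 .3035 .07 -1.39
```

```text
t: 27.35
position: [0.5716, -0.0135, 0.0694]
ee_rot: [-2.386, 2.042, -0.001]
wrist_force: [0.0, 0.7, -1.2]
width: 0.0294
gripper_force: 20.1
t 27.35 pos [ 0.5716 -0.0135  0.0694] j [ 0.33  0.01 -0.25  0.   -1.32 -0.17] F [ 0.   0.7 -1.2] w 0.0294 shift [-329.6   55.8   -0.7] turn [-0.001 -0.    -0.026]
```

```bash
python3 -m creep '[[-15,2,0,0,0,0,0.25],[-50,8,0,0,0,0,0.25],[-90,15,0,0,0,0,0.25],[-130,22,0,0,0,0,0.25],[-170,29,0,0,0,0,0.25]]'>/dev/null;python3 -m creep '[[-40,7,0,0,0,0,0.25],[-80,14,0,0,0,0,0.25],[-120,20,0,0,0,0,0.25],[-150,25,0,0,0,0,0.25],[-160,27,0,0,0,0,0.25]]'>/dev/null;python3 -m creep '[[0,0,5,0,0,0,0.25],[0,0,15,0,0,0,0.25],[0,0,25,0,0,0,0.25],[0,0,35,0,0,0,0.25],[0,0,42,0,0,0,0.25]]'>/dev/null;python3 w.py .4655 .3035 .0095 -1.42
python3 - <<'E'
from cell import snapshot
import cv2
a=snapshot("side")["frame"][:,:,::-1]
b=snapshot("top")["frame"][:,:,::-1]
a=cv2.resize(a[100:220,180:320],None,fx=2.8,fy=2.8,interpolation=cv2.INTER_CUBIC);b=cv2.resize(b[160:280,110:250],None,fx=2.8,fy=2.8,interpolation=cv2.INTER_CUBIC)
cv2.imwrite("pics/s6.png",cv2.hconcat([a,b]))
E
```

```text
t 28.85 pos [0.4648 0.3027 0.0236] j [ 0.94 -0.   -0.34 -0.   -1.23 -0.79] F [ 0.1 -0.3  0.6] w 0.0293 shift [-0.7 -0.8 14.1] turn [ 0.001 -0.001  0.003]
```

View pics/s6.png

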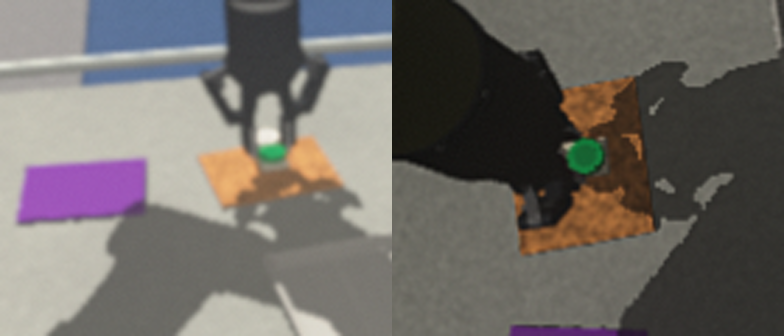

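The gripper holds the case above the cork, green cap at top-view pixel (178.6,215.4). I'll check its centring.

```bash
python3 - <<'E'
from h import *
T=pickle.load(open("s0.pkl","rb"))["top"];print(toplane(T,[(178.6,215.4)],.035))
E
python3 -m creep '[[0,0,3,0,0,0,0.25],[0,0,6,0,0,0,0.25],[0,0,9,0,0,0,0.25],[0,0,11,0,0,0,0.25],[0,0,11,0,0,0,0.25]]'
```

```text
[[0.46737515 0.28826861 0.035     ]]
t: 29.45
position: [0.4648, 0.3038, 0.014]
ee_rot: [2.386, -2.042, -0.0]
wrist_force: [-0.2, -0.1, -0.2]
width: 0.0289
gripper_force: 20.1
```

Centred within about 1 mm. Setting it down.

```bash
python3 -m creep '[[0,0,1,0,0,0,0.25],[0,0,2,0,0,0,0.25],[0,0,3,0,0,0,0.25],[0,0,3,0,0,0,0.25],[0,0,3,0,0,0,0.25]]';python3 -m creep '[[0,0,1,0,0,0,0.25],[0,0,1,0,0,0,0.25],[0,0,2,0,0,0,0.25],[0,0,2,0,0,0,0.25],[0,0,2,0,0,0,0.25]]'
```

```text
t: 29.95
position: [0.4649, 0.3039, 0.0113]
ee_rot: [2.387, -2.043, 0.0]
wrist_force: [-0.6, -1.0, -0.3]
width: 0.0289
gripper_force: 20.1
t: 30.45
position: [0.465, 0.3039, 0.0095]
ee_rot: [-2.387, 2.043, -0.0]
wrist_force: [-0.4, -1.0, 1.7]
width: 0.0292
gripper_force: 20.3
```

```bash
python3 -m creep '[[0,0,0,0,0,0,0.35],[0,0,0,0,0,0,0.4],[0,0,0,0,0,0,0.5],[0,0,0,0,0,0,0.55],[0,0,0,0,0,0,0.55]]'>/dev/null; python3 -m creep '[[0,0,-15,0,0,0,0.55],[0,0,-40,0,0,0,0.55],[0,0,-65,0,0,0,0.55],[0,0,-90,0,0,0,0.55],[0,0,-115,0,0,0,0.55]]'>/dev/null;python3 w.py .428 -.275 .12 .17
```

```text
t 31.45 pos [0.4651 0.3038 0.1268] j [ 0.94 -0.07 -0.21  0.   -1.43 -0.79] F [ 0.5  0.2 -0.5] w 0.0468 shift [566.2 126.    6.3] turn [-1.000e-03 -0.000e+00 -1.586e+00]
```

```bash
python3 -m creep '[[35,8,0,0,0,-0.12,0.55],[80,18,0,0,0,-0.25,0.55],[125,28,0,0,0,-0.38,0.55],[170,38,0,0,0,-0.51,0.55],[215,48,0,0,0,-0.64,0.55]]'>/dev/null; python3 w.py .428 -.275 .12 .17
python3 - <<'E'
from cell import snapshot
import cv2
a=snapshot("side")["frame"][:,:,::-1]
a=cv2.resize(a[110:350,170:480],None,fx=2.5,fy=2.5,interpolation=cv2.INTER_CUBIC)
cv2.imwrite("pics/s7.png",a)
E
```

```text
t 31.95 pos [0.4505 0.0825 0.1258] j [ 0.62 -0.35 -0.45  0.   -1.46  0.18] F [ 1.6 -0.6  0.2] w 0.0472 shift [232.6 272.3   5.5] turn [-0.001 -0.002 -0.94 ]
```

View pics/s7.png

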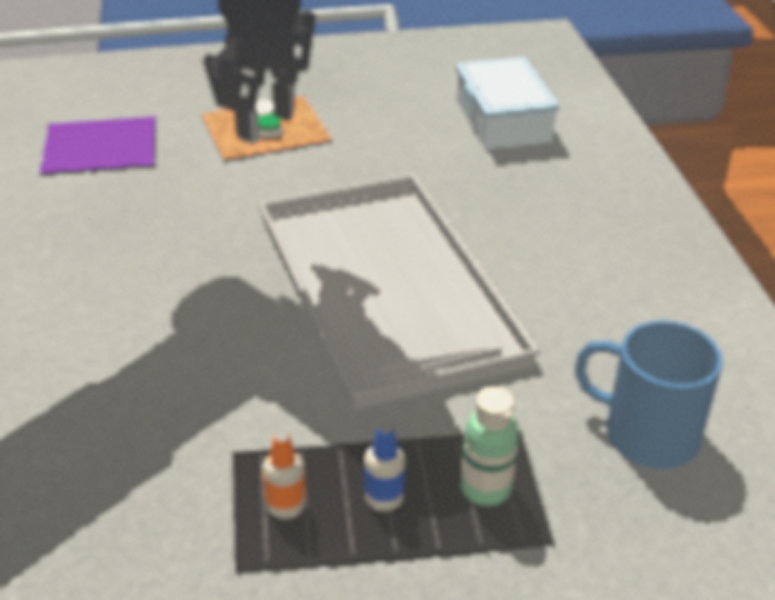

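The lens case lies on the cork at (268,122). The bottles stand on the mat: orange (284,485), blue (385,475) and solution (489,455).

```bash
python3 -m creep '[[25,28,0,0,0,-0.12,0.55],[52,61,0,0,0,-0.25,0.55],[80,94,0,0,0,-0.38,0.55],[108,127,0,0,0,-0.51,0.55],[136,160,0,0,0,-0.64,0.55]]'>/dev/null; python3 w.py .428 -.275 .12 .17
```

```text
t 32.5 pos [ 0.4362 -0.1217  0.126 ] j [ 0.18 -0.36 -0.46  0.   -1.47  1.25] F [ 0.9  0.1 -0.1] w 0.0473 shift [ 14.2 152.8   6. ] turn [ 0.    -0.002 -0.317]
```

```bash
python3 -m creep '[[3,32,0,0,0,-0.12,0.55],[7,72,0,0,0,-0.25,0.55],[11,112,0,0,0,-0.317,0.55],[14,145,0,0,0,-0.317,0.55],[14,153,0,0,0,-0.317,0.55]]'>/dev/null; python3 -m creep '[[0,0,0,0,0,0,0.55],[0,0,0,0,0,0,0.55],[0,0,10,0,0,0,0.55],[0,0,20,0,0,0,0.55],[0,0,30,0,0,0,0.55]]'>/dev/null;python3 w.py .4279 -.275 .021 .17
```

```text
t 33.5 pos [ 0.427  -0.2726  0.0931] j [-0.17 -0.19 -0.38 -0.   -1.38  1.91] F [-0.1  0.9 -0.1] w 0.0467 shift [ 0.5  2.6 72.1] turn [-0.     0.    -0.004]
```

```bash
python3 -m creep '[[1,2,15,0,0,0,0.55],[1,2,30,0,0,0,0.55],[1,2,45,0,0,0,0.55],[1,2,60,0,0,0,0.55],[1,2,69,0,0,0,0.55]]'>/dev/null;python3 w.py .4279 -.275 .021 .17; python3 -m creep '[[0,0,0,0,0,0,0.5],[0,0,0,0,0,0,0.4],[0,0,0,0,0,0,0.3],[0,0,0,0,0,0,0.25],[0,0,0,0,0,0,0.25]]' 20;python3 -m creep '[[0,0,0,0,0,0,0.25],[0,0,0,0,0,0,0.25],[0,0,0,0,0,0,0.25],[0,0,0,0,0,0,0.25],[0,0,0,0,0,0,0.25]]'
```

```text
t 34.0 pos [ 0.4276 -0.275   0.0232] j [-0.17 -0.13 -0.46 -0.   -1.24  1.91] F [-0.3 -0.8 -1.2] w 0.0471 shift [0.3 0.  2.2] turn [-0.001  0.002 -0.005]
t: 34.5
position: [0.4289, -0.2754, 0.0261]
ee_rot: [3.13, 0.259, 0.002]
wrist_force: [-0.2, 0.6, 1.2]
width: 0.0292
gripper_force: 22.0
t: 35.0
position: [0.4289, -0.2754, 0.0261]
ee_rot: [3.13, 0.259, 0.002]
wrist_force: [-0.4, 1.5, 5.4]
width: 0.0292
gripper_force: 22.4
```

```bash
python3 -m creep '[[0,0,-5,0,0,0,0.25],[0,0,-15,0,0,0,0.25],[0,0,-30,0,0,0,0.25],[0,0,-45,0,0,0,0.25],[0,0,-60,0,0,0,0.25]]' >/dev/null;  python3 w.py .517 .040 .08 .17
```

```text
t 35.5 pos [ 0.4286 -0.2754  0.0872] j [-0.17 -0.18 -0.38  0.   -1.36  1.91] F [-0.   0.2 -0.1] w 0.0294 shift [ 139.  -296.5    7.2] turn [ 0.001 -0.001 -0.005]
```

```bash
python3 -m creep '[[6,-13,0,0,0,0,0.25],[20,-42,0,0,0,0,0.25],[37,-79,0,0,0,0,0.25],[54,-116,0,0,0,0,0.25],[72,-153,0,0,0,0,0.25]]'>/dev/null; python3 -m creep '[[17,-36,0,0,0,0,0.25],[34,-73,0,0,0,0,0.25],[52,-110,0,0,0,0,0.25],[63,-133,0,0,0,0,0.25],[67,-144,4,0,0,0,0.25]]'>/dev/null; python3 -m creep '[[0,0,4,0,0,0,0.25],[0,0,10,0,0,0,0.25],[0,0,20,0,0,0,0.25],[0,0,30,0,0,0,0.25],[0,0,40,0,0,0,0.25]]'>/dev/null;  python3 w.py .517 .040 .025 .17
```

```text
t 37.0 pos [0.5163 0.0398 0.0402] j [ 0.47 -0.12 -0.42 -0.   -1.27  1.27] F [ 0.3 -0.2  0.3] w 0.029 shift [ 0.7 -0.1 15.2] turn [ 0.     0.001 -0.006]
```

```bash
python3 -m creep '[[0,0,4,0,0,0,0.25],[0,0,8,0,0,0,0.25],[0,0,11,0,0,0,0.25],[0,0,13,0,0,0,0.25],[0,0,13,0,0,0,0.25]]'; python3 -m creep '[[0,0,1,0,0,0,0.25],[0,0,2,0,0,0,0.25],[0,0,2,0,0,0,0.25],[0,0,2,0,0,0,0.25],[0,0,2,0,0,0,0.25]]'
```

```text
t: 37.5
position: [0.5166, 0.0406, 0.0282]
ee_rot: [3.131, 0.259, -0.0]
wrist_force: [-0.1, 1.6, 0.1]
width: 0.0292
gripper_force: 21.9
t: 38.0
position: [0.5167, 0.0406, 0.0264]
ee_rot: [3.131, 0.259, 0.0]
wrist_force: [0.1, -0.7, 0.1]
width: 0.0292
gripper_force: 21.9
```

```bash
python3 -m creep '[[0,0,1,0,0,0,0.25],[0,0,1,0,0,0,0.25],[0,0,2,0,0,0,0.25],[0,0,2,0,0,0,0.25],[0,0,2,0,0,0,0.25]]'
```

```text
t: 38.5
position: [0.517, 0.0406, 0.0251]
ee_rot: [3.131, 0.259, 0.001]
wrist_force: [-3.0, -0.4, 6.2]
width: 0.0291
gripper_force: 22.4
```

Contact at the predicted height. Release and go for blue.

```bash
python3 -m creep '[[0,0,0,0,0,0,0.35],[0,0,0,0,0,0,0.4],[0,0,0,0,0,0,0.5],[0,0,0,0,0,0,0.55],[0,0,0,0,0,0,0.55]]'>/dev/null; python3 -m creep '[[0,0,-20,0,0,0,0.55],[0,0,-40,0,0,0,0.55],[0,0,-60,0,0,0,0.55],[0,0,-80,0,0,0,0.55],[0,0,-90,0,0,0,0.55]]'>/dev/null;python3 w.py .5056 -.279 .115 .17
```

```text
t 39.5 pos [0.5174 0.0407 0.1163] j [ 0.47 -0.16 -0.32  0.   -1.41  1.27] F [-0.1 -0.   0. ] w 0.0473 shift [-64.2 313.4   1.1] turn [-0.    -0.002 -0.005]
```

```bash
python3 -m creep '[[-8,40,0,0,0,0,0.55],[-17,85,0,0,0,0,0.55],[-26,130,0,0,0,0,0.55],[-35,175,0,0,0,0,0.55],[-44,217,0,0,0,0,0.55]]'>/dev/null; python3 -m creep '[[-8,40,0,0,0,0,0.55],[-16,77,0,0,0,0,0.55],[-20,96,0,0,0,0,0.55],[-20,97,10,0,0,0,0.55],[-20,97,25,0,0,0,0.55]]'>/dev/null;python3 w.py .5056 -.279 .021 .17
```

```text
t 40.5 pos [ 0.5053 -0.2799  0.0886] j [-0.16  0.01 -0.21 -0.   -1.35  1.89] F [-0.1 -0.7  0.3] w 0.0469 shift [ 0.4 -0.9 67.6] turn [ 0.    -0.001 -0.006]
```

```bash
python3 -m creep '[[0,-1,15,0,0,0,0.55],[0,-1,30,0,0,0,0.55],[0,-1,45,0,0,0,0.55],[0,-1,58,0,0,0,0.55],[0,-1,65,0,0,0,0.55]]'>/dev/null;python3 w.py .5056 -.279 .021 .17; python3 -m creep '[[0,0,0,0,0,0,0.5],[0,0,0,0,0,0,0.4],[0,0,0,0,0,0,0.3],[0,0,0,0,0,0,0.25],[0,0,0,0,0,0,0.25]]' 20;python3 -m creep '[[0,0,0,0,0,0,0.25],[0,0,0,0,0,0,0.25],[0,0,0,0,0,0,0.25],[0,0,0,0,0,0,0.25],[0,0,0,0,0,0,0.25]]'; python3 -m creep '[[0,0,-5,0,0,0,0.25],[0,0,-15,0,0,0,0.25],[0,0,-30,0,0,0,0.25],[0,0,-45,0,0,0,0.25],[0,0,-60,0,0,0,0.25]]' >/dev/null;  python3 w.py .5266 -.0228 .08 .17
```

```text
t 41.0 pos [ 0.5044 -0.2781  0.0224] j [-0.16  0.06 -0.28 -0.   -1.23  1.89] F [-0.3 -0.3  0.1] w 0.0469 shift [1.1 1.  1.4] turn [-0.001  0.002 -0.004]
t: 41.5
position: [0.5055, -0.2789, 0.0252]
ee_rot: [3.13, 0.259, 0.002]
wrist_force: [0.2, 1.3, 1.6]
width: 0.0291
gripper_force: 22.5
t: 42.0
position: [0.5056, -0.2789, 0.0252]
ee_rot: [3.13, 0.259, 0.002]
wrist_force: [-0.2, 1.1, 4.6]
width: 0.0292
gripper_force: 22.8
t 42.5 pos [ 0.5053 -0.2788  0.0863] j [-0.16  0.01 -0.21  0.   -1.35  1.89] F [ 0.6  0.3 -0.4] w 0.0293 shift [  63.1 -249.     6.2] turn [ 0.001 -0.001 -0.005]
```

```bash
python3 -m creep '[[4,-15,0,0,0,0,0.25],[12,-45,0,0,0,0,0.25],[21,-83,0,0,0,0,0.25],[31,-123,0,0,0,0,0.25],[41,-163,0,0,0,0,0.25]]'>/dev/null; python3 -m creep '[[8,-36,0,0,0,0,0.25],[16,-66,0,0,0,0,0.25],[22,-86,0,0,0,0,0.25],[22,-86,10,0,0,0,0.25],[22,-86,20,0,0,0,0.25]]'>/dev/null; python3 -m creep '[[0,0,5,0,0,0,0.25],[0,0,15,0,0,0,0.25],[0,0,22,0,0,0,0.25],[0,0,27,0,0,0,0.25],[0,0,30,0,0,0,0.25]]';python3 w.py .5266 -.0228 .0242 .17
```

```text
t: 44.0
position: [0.526, -0.0231, 0.0336]
ee_rot: [3.131, 0.258, -0.001]
wrist_force: [0.2, -0.3, 0.0]
width: 0.0288
gripper_force: 22.3
t 44.0 pos [ 0.526  -0.0231  0.0336] j [ 0.34 -0.09 -0.41  0.   -1.25  1.4 ] F [ 0.2 -0.3  0. ] w 0.0288 shift [ 0.7 -0.2  9.4] turn [ 0.     0.001 -0.005]
```

```bash
python3 -m creep '[[0,0,3,0,0,0,0.25],[0,0,6,0,0,0,0.25],[0,0,7,0,0,0,0.25],[0,0,8,0,0,0,0.25],[0,0,8,0,0,0,0.25]]'; python3 -m creep '[[0,0,1,0,0,0,0.25],[0,0,2,0,0,0,0.25],[0,0,2,0,0,0,0.25],[0,0,2,0,0,0,0.25],[0,0,2,0,0,0,0.25]]'
```

```text
t: 44.5
position: [0.5262, -0.0227, 0.0263]
ee_rot: [3.131, 0.259, -0.0]
wrist_force: [0.1, 0.6, -0.3]
width: 0.029
gripper_force: 22.3
t: 45.0
position: [0.5262, -0.0227, 0.0243]
ee_rot: [3.131, 0.259, -0.0]
wrist_force: [0.0, 0.1, -0.8]
width: 0.0291
gripper_force: 22.3
```

```bash
python3 -m creep '[[0,0,0.5,0,0,0,0.25],[0,0,1,0,0,0,0.25],[0,0,1,0,0,0,0.25],[0,0,1,0,0,0,0.25],[0,0,1,0,0,0,0.25]]';python3 -m creep '[[0,0,0,0,0,0,0.35],[0,0,0,0,0,0,0.4],[0,0,0,0,0,0,0.5],[0,0,0,0,0,0,0.55],[0,0,0,0,0,0,0.55]]'>/dev/null; python3 -m creep '[[0,0,-20,0,0,0,0.55],[0,0,-40,0,0,0,0.55],[0,0,-60,0,0,0,0.55],[0,0,-80,0,0,0,0.6],[0,0,-110,0,0,0,0.7]]'>/dev/null;python3 w.py .5863 -.2826 .135 .17
```

```text
t: 45.5
position: [0.5265, -0.0228, 0.0242]
ee_rot: [3.131, 0.259, 0.001]
wrist_force: [-2.8, 1.2, 4.6]
width: 0.0289
gripper_force: 22.8
t 46.5 pos [ 0.5253 -0.0228  0.1327] j [ 0.34 -0.15 -0.27 -0.   -1.45  1.4 ] F [ 0.5  0.5 -0.3] w 0.0599 shift [ 17.4 266.3  -2.4] turn [-0.     0.003 -0.005]
```

```bash
python3 -m creep '[[2,35,0,0,0,0,0.7],[5,75,0,0,0,0,0.7],[8,120,0,0,0,0,0.7],[11,165,0,0,0,0,0.7],[14,210,0,0,0,0,0.7]]'>/dev/null; python3 -m creep '[[2,35,0,0,0,0,0.7],[3,55,0,0,0,0,0.7],[3,56,0,0,0,0,0.7],[3,56,15,0,0,0,0.7],[3,56,30,0,0,0,0.7]]'>/dev/null;python3 w.py .5863 -.2826 .036 .17
```

```text
t 47.5 pos [ 0.5868 -0.2814  0.1022] j [-0.14  0.2   0.02 -0.   -1.39  1.88] F [-0.   0.4  0.1] w 0.0599 shift [-0.7  1.1 66.2] turn [-0.    -0.001 -0.004]
```

```bash
python3 -m creep '[[0,0,15,0,0,0,0.7],[0,0,30,0,0,0,0.7],[0,0,45,0,0,0,0.7],[0,0,57,0,0,0,0.7],[0,0,64,0,0,0,0.7]]'>/dev/null;python3 w.py .5863 -.2826 .036 .17; python3 -m creep '[[0,0,0,0,0,0,0.5],[0,0,0,0,0,0,0.45],[0,0,0,0,0,0,0.4],[0,0,0,0,0,0,0.35],[0,0,0,0,0,0,0.3]]' 30;python3 -m creep '[[0,0,0,0,0,0,0.3],[0,0,0,0,0,0,0.3],[0,0,0,0,0,0,0.3],[0,0,0,0,0,0,0.3],[0,0,0,0,0,0,0.3]]'; python3 -m creep '[[0,0,-5,0,0,0,0.3],[0,0,-15,0,0,0,0.3],[0,0,-30,0,0,0,0.3],[0,0,-45,0,0,0,0.3],[0,0,-62,0,0,0,0.3]]' >/dev/null;  python3 w.py .5379 -.0849 .1 .17
```

```text
t 48.0 pos [ 0.5862 -0.282   0.0375] j [-0.14  0.23 -0.06 -0.   -1.28  1.88] F [-0.1 -0.8  0.2] w 0.0597 shift [0.  0.6 1.5] turn [-0.001  0.002 -0.005]
t: 48.5
position: [0.5869, -0.2824, 0.0398]
ee_rot: [3.131, 0.259, 0.001]
wrist_force: [-1.1, 0.3, -1.9]
width: 0.0393
gripper_force: 30.3
t: 49.0
position: [0.5867, -0.2823, 0.0394]
ee_rot: [3.131, 0.259, 0.0]
wrist_force: [0.3, 0.3, -0.4]
width: 0.0391
gripper_force: 30.3
t 49.5 pos [ 0.587  -0.2824  0.1035] j [-0.14  0.2   0.02  0.   -1.39  1.88] F [-0.4 -0.7 -0.7] w 0.039 shift [ -15.9 -202.9    3.3] turn [ 0.001 -0.001 -0.005]
```

```bash
python3 -m creep '[[-1,-15,0,0,0,0,0.3],[-3,-40,0,0,0,0,0.3],[-5,-70,0,0,0,0,0.3],[-7,-100,0,0,0,0,0.3],[-9,-130,0,0,0,0,0.3]]' >/dev/null; python3 -m creep '[[-2,-30,0,0,0,0,0.3],[-4,-55,0,0,0,0,0.3],[-6,-73,0,0,0,0,0.3],[-6,-73,0,0,0,0,0.3],[-6,-73,10,0,0,0,0.3]]'>/dev/null; python3 -m creep '[[0,0,10,0,0,0,0.3],[0,0,20,0,0,0,0.3],[0,0,30,0,0,0,0.3],[0,0,38,0,0,0,0.3],[0,0,42,0,0,0,0.3]]'; python3 w.py .538 -.0849 .0383 .17
```

```text
t: 51.0
position: [0.538, -0.0849, 0.0478]
ee_rot: [3.131, 0.258, -0.003]
wrist_force: [-0.2, -0.0, -0.5]
width: 0.0394
gripper_force: 30.4
t 51.0 pos [ 0.538  -0.0849  0.0478] j [ 0.21 -0.05 -0.34 -0.   -1.28  1.52] F [-0.2 -0.  -0.5] w 0.0394 shift [0.1 0.  9.5] turn [-0.     0.002 -0.005]
```

```bash
python3 -m creep '[[0,0,3,0,0,0,0.3],[0,0,6,0,0,0,0.3],[0,0,7,0,0,0,0.3],[0,0,8,0,0,0,0.3],[0,0,8,0,0,0,0.3]]'; python3 -m creep '[[0,0,1,0,0,0,0.3],[0,0,2,0,0,0,0.3],[0,0,2,0,0,0,0.3],[0,0,2,0,0,0,0.3],[0,0,2,0,0,0,0.3]]'
```

```text
t: 51.5
position: [0.5386, -0.0845, 0.0415]
ee_rot: [3.131, 0.259, 0.0]
wrist_force: [1.0, -0.2, -0.5]
width: 0.0389
gripper_force: 30.4
t: 52.0
position: [0.5386, -0.0845, 0.0394]
ee_rot: [3.131, 0.259, 0.0]
wrist_force: [0.1, -0.6, -1.4]
width: 0.039
gripper_force: 30.4
```

```bash
python3 -m creep '[[0,0,1,0,0,0,0.3],[0,0,1,0,0,0,0.3],[0,0,2,0,0,0,0.3],[0,0,2,0,0,0,0.3],[0,0,2,0,0,0,0.3]]'; python3 -m creep '[[0,0,0,0,0,0,0.45],[0,0,0,0,0,0,0.5],[0,0,0,0,0,0,0.55],[0,0,0,0,0,0,0.6],[0,0,0,0,0,0,0.6]]'>/dev/null; python3 -m creep '[[0,0,-20,0,0,0,0.6],[0,0,-45,0,0,0,0.6],[0,0,-70,0,0,0,0.6],[0,0,-100,0,0,0,0.6],[0,0,-130,0,0,0,0.6]]';python3 w.py .40 .25 .2 .17
```

```text
t: 52.5
position: [0.5388, -0.0845, 0.0381]
ee_rot: [3.131, 0.259, 0.001]
wrist_force: [-1.7, 1.3, 5.6]
width: 0.039
gripper_force: 30.9
t: 53.5
position: [0.5383, -0.0846, 0.1682]
ee_rot: [3.131, 0.259, -0.001]
wrist_force: [0.7, -0.4, -0.5]
width: 0.0514
gripper_force: 0.0
t 53.5 pos [ 0.5383 -0.0846  0.1682] j [ 0.21 -0.1  -0.17  0.   -1.5   1.52] F [ 0.7 -0.4 -0.5] w 0.0514 shift [ -81.5 -352.8  -31.8] turn [ 0.     0.    -0.005]
```

```bash
python3 -m creep '[[-10,-44,-5,0,0,0,0.6],[-20,-88,-10,0,0,0,0.6],[-30,-132,-15,0,0,0,0.6],[-40,-176,-20,0,0,0,0.6],[-50,-220,-25,0,0,0,0.6]]'>/dev/null; python3 -m creep '[[-12,-40,-5,0,0,0,0.6],[-28,-80,-10,0,0,0,0.6],[-44,-120,-15,0,0,0,0.6],[-60,-160,-20,0,0,0,0.6],[-80,-200,-20,0,0,0,0.6]]'>/dev/null;python3 -m creep '[[-20,-35,0,0,0,0,0.6],[-40,-70,0,0,0,0,0.6],[-60,-105,0,0,0,0,0.6],[-70,-120,0,0,0,0,0.6],[-70,-120,0,0,0,0,0.6]]'
python3 - <<'E'
from cell import snapshot
import cv2
from h import *
d={n:snapshot(n) for n in("top","side")};pickle.dump(d,open("s9.pkl","wb"));o=pickle.load(open("s0.pkl","rb"))
f=lambda a,y0,y1,x0,x1,k:cv2.resize(a["frame"][y0:y1,x0:x1,::-1],None,fx=k,fy=k,interpolation=cv2.INTER_CUBIC)
A=cv2.hconcat([f(o["top"],130,230,240,395,2.5),f(d["top"],130,230,240,395,2.5)])
B=cv2.hconcat([f(o["side"],150,270,235,390,2.5),f(d["side"],150,270,235,390,2.5)])
cv2.imwrite("pics/f.png",cv2.vconcat([A,B]))
cv2.imwrite("pics/f2.png",f(d["top"],60,320,100,500,2))
E
```

```text
t: 55.0
position: [0.2509, 0.4165, 0.2117]
ee_rot: [3.13, 0.264, -0.001]
wrist_force: [-0.2, -1.1, -0.5]
width: 0.0515
gripper_force: 0.0
```

View pics/f.png

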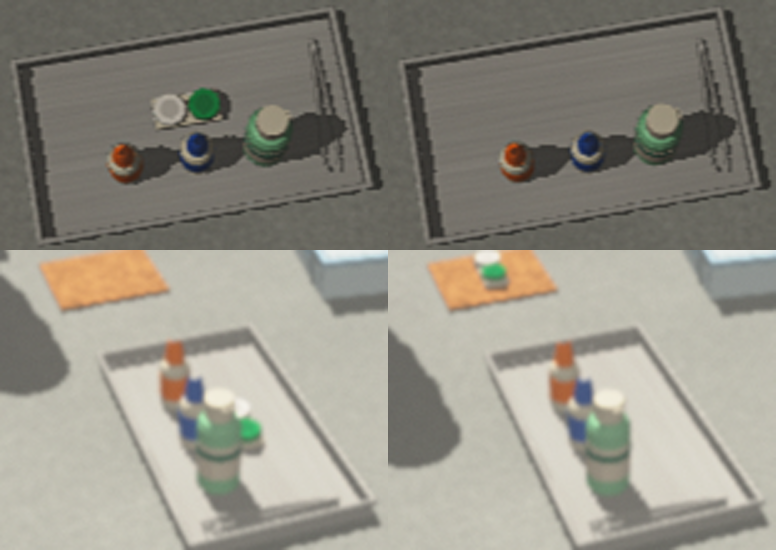

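View pics/f2.png

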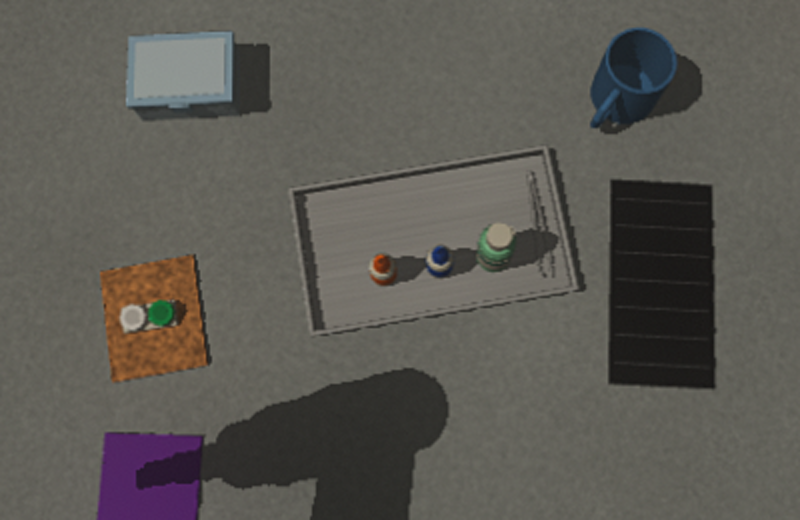

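The bottles match the initial picture to about 1 px in both views. The tweezers, mug and box are unmoved. One last numeric check before handing in, of the lens caps at white (132,317) and green (161,313).

Run:
```python
from h import *
from cell import close_job
T=pickle.load(open("s0.pkl","rb"))["top"]
p=toplane(T,[(100+132.5/2-.5,60+317.5/2-.5),(100+161.5/2-.5,60+313.5/2-.5)],.021).mean(0);e=np.hypot(p[0]-.4655,p[1]-.3035);print(p,e)
if e<.007: print(close_job())
```

```text
[0.46554234 0.30528522 0.021     ] 0.0017857229710895645
the job is handed in; nothing more can be done
None
```

The job is handed in at about 55 s: the lens case lies caps up about 2 mm from the centre of the cork mat, the three bottles are back upright in the tray within about 3 mm of where they stood, and the tweezers, mug and flip-lid box did not move in the pictures.

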